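Run the gauge ring along a bent pipe

TASK

Check the bent steel pipe in the green test fixture: slide the brass gauge ring along the pipe, around both bends, until it sits up against the red stop collar near the other end, then let go of it. Leave the loose blue ring lying where it is.

Things in the scene. Friction and masses are not known exactly. Their poses are not given: they have to be found in the camera images.
- gauge_ring: Brass ring hanging loose on the pipe, 0.2 kg. Origin: centre of its bore (36 mm across, along its y axis); 22 mm long in y. Flat sides face its +x and -x, 52 mm apart, 26 mm high, to be gripped from above, a finger on either side of the pipe. Lowest point (a weight) 28 mm below the origin, top 24 mm above. Hangs with its origin 7 mm below the pipe's axis, y along the pipe, starting on the first straight.
- fixture: Fixed green plate 240 (x) by 420 (y) by 12 mm with the bent steel pipe, 22 mm across. Origin: underside centre, on the table. Pipe axis, level 140 mm above the table, has corner points at x, y (mm) = (-50,180), (-50,50), (50,-50), (50,-180): two 45 degree bends, rounded from 25 mm before to 25 mm after each corner. At both ends it turns down to the plate; nothing else holds it.
- stop: Red stop collar fixed on the last straight of the pipe, at a fixture y between -150 and -110 mm: a disc 52 mm across, 16 mm thick. Origin on the pipe's axis in the face that the ring comes to; its +y points along the pipe from that face towards the ring. When the ring touches it, the ring's origin is 11 mm from this face.
- blue_ring: Bystander: blue painted ring, 60 mm across, 18 mm high, lying flat on the green plate beside the pipe's first straight. Origin at the centre of its underside.
Not all that is in view belongs to the job. There is more than one size of the gauge_ring; the job needs the middle-sized.

How it is judged:
By the outcome, as a careful person would: the job done as asked, in the order asked, and still so for the second after the job is handed in, with the robot touching nothing.
It also fails if it takes over 40 s, if anything falls off the work surface, if the arm or the gripper's body presses on something with over 40 N, if the wrist force passes 120 N, or if a joint passes its speed limit or range.

ROBOT

A 7-joint arm with a two-finger parallel gripper is mounted at the origin on the work surface. World frame = base frame: x ahead of the robot, y to its left, z up, the work surface at z = 0. Lengths are in m, angles in rad, forces in N, time in s.
With the tool pointing down it reaches from about 0.425 to 0.875 m from the base axis. Payload 4.7 kg.
Tool frame: the origin (TCP) lies midway between the tips of the shut fingers; the grasp point (between the pads) lies 19 mm behind it (ctrl.grip_depth is the distance from the TCP to the grasp point, in m); z points along the fingers, y is the direction in which the jaws open and shut (so a half turn about z gives the same grasp; the last joint's range is limited). The gripper opens to 87 mm and grips with 3 to 60 N. Pads are 19 mm wide; open, the fingers measure 117 mm over their backs; the gripper's body (75 mm by 190 mm) begins 51 mm behind the grasp point.
Start: joints at [1.279, 0.321, -0.07, 1.45, 0.023, 1.371, -0.057], TCP at [0.196, -0.62, 0.223] pointing down, gripper open.
Joint ranges: [-2.86, 2.86], [-0.3, 2.09], [-1.38, 1.24], [0.06, 2.45], [-1.56, 4.7], [0.09, 2.05], [-2.69, 2.69]. Speed limits (rad/s): [2.57, 2.57, 3.14, 3.14, 3.14, 3.14, 3.14].

INTERFACE

Orientations are given as a rotation vector (axis times angle).
In Python, from bench import ctrl gives the robot as it stands. The module is installed in compiled form; this text tells all that it offers.
- The arm moves only by the shell command python3 -m inch 'ROWS' [FORCE]. ROWS is JSON, a list of rows, each a list of 5 numbers: the opening, from -1 (shut) to 1 (fully open), so that 0 is half open, then the shift along the tool's x, y, z in mm, then the turn about the tool's z in rad. In form: [[fingers, tx, ty, tz, twist], ...]. A call has 1 to 5 rows; each row shifts and turns the pose as measured when the row begins, along the tool's axes as they then stand; what a row does not reach is not made up. A row lasts 1/8 s, in which the tool goes at most 62.5 mm and 10.7 degrees, less where a joint would pass 70% of its speed; a pose out of reach is approached as far as the arm can. A call is refused whole if a number of a shift passes 62.5 or a number of a turn 0.188, either way. A call with a gripper value outside its range is refused whole. The fingers move at their own pace and stop on an object; FORCE is the grip in N (left out, the last holds). Time passes only in rows, so rows that do not move let the fingers close. It gives the time, the measured TCP pose, the force and the opening at its end, in the units of the state.
- ctrl.get_state(): the state, without advancing time (a new reading comes with each control period).
- ctrl.get_image(name): name is "scene" or "side" or "wrist"; returns a dict with "color" (400x640x3 uint8, red, green, blue), "range_z" (400x640 float32, m along the optical axis (not along the pixel's ray), 0 where there is no reading), "K" (3x3 intrinsics, pixels), "R" (3x3) and "t" (3): a world point X has camera coordinates R X + t. Camera axes: x right, y down, z forward; pixel columns grow to the right and rows downward; lengths in m; the calibration is good to about 2 mm. A picture is of the moment at which its call begins.
- ctrl.close_job(): hands the job in, once; it reports no verdict.
The state is a dict: "time": time; "joint_positions": joint angles; "qd": joint speeds; "joint_torque": joint torques, N m; "position": TCP position; "tool_rot": TCP orientation; "ft_force": force on the tool from outside, world axes, zero at the start; "torque": the same for the moment, N m; "grip_width": opening from 0.0 (shut) to 1.0 (fully open).
Only numpy, scipy, OpenCV 4.12 (cv2) and the standard library are available. Lean on these libraries where they do the work, as an engineer would, in place of code of your own. Each camera call takes 0.05 s, during which the arm holds its last target. There are 200 camera calls.

## Working session

There is one attempt and no reset: what is moved stays moved. The work goes in short steps, Python scripts to look and compute and a shell command to move; the robot and the scene stay as the last step left them, time stands still between calls to the robot, and variables do not carry over. Pictures are saved under pics/ and viewed, about 8 in all and at most 12, crops included, and the job is handed in when it is done.

```bash
mkdir -p pics
python3 - <<'E'
from bench import ctrl
import cv2,numpy as np
s=ctrl.get_state();print({k:np.round(v,3) for k,v in s.items()})
for n in("scene","side"):
    im=ctrl.get_image(n);cv2.imwrite(f"pics/{n}0.png",im["color"][...,::-1]);np.savez(f"pics/{n}0.npz",**im)
    print(n,np.round(im["K"],1).tolist(),np.round(im["R"],3).tolist(),im["t"],(im["range_z"]>0).mean())
E
```

```text
{'time': np.float64(0.0), 'joint_positions': array([ 1.279,  0.322, -0.07 ,  1.452,  0.023,  1.371, -0.057]), 'qd': array([-0.001, -0.   , -0.001,  0.001,  0.   ,  0.001, -0.001]), 'joint_torque': array([ 0.0000e+00, -4.9129e+01, -4.0400e-01, -3.1253e+01, -6.4000e-02,
        4.4000e-02,  0.0000e+00]), 'position': array([ 0.195, -0.619,  0.221]), 'tool_rot': array([-3.103e+00, -4.780e-01,  1.000e-03]), 'ft_force': array([-0.812, -0.688, -0.198]), 'torque': array([ 0.012, -0.002, -0.   ]), 'grip_width': np.float64(0.995)}
scene [[482.8, 0.0, 315.7], [0.0, 482.8, 202.9], [0.0, 0.0, 1.0]] [[-0.683, 0.73, 0.003], [0.542, 0.509, -0.669], [-0.49, -0.455, -0.744]] [ 0.28031458 -0.25074182  1.27986469] 0.9961015625
side [[457.3, 0.0, 328.8], [0.0, 457.3, 199.7], [0.0, 0.0, 1.0]] [[-0.857, -0.515, 0.023], [-0.264, 0.399, -0.878], [0.443, -0.758, -0.478]] [0.48193577 0.22312265 0.72633643] 0.99580859375
```

View pics/scene0.png

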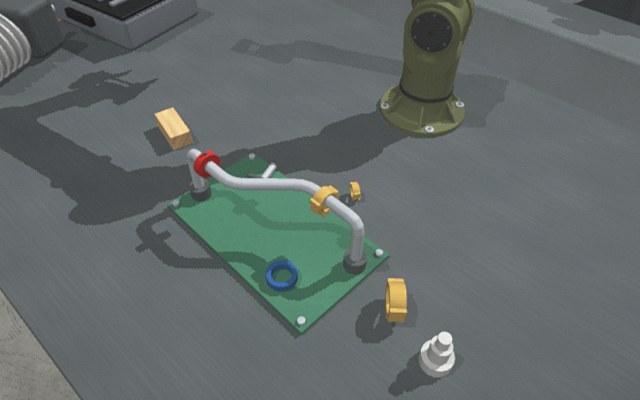

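View pics/side0.png

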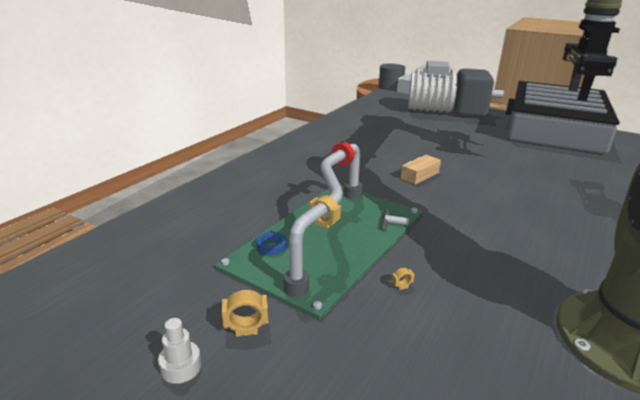

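The brass ring hangs on the pipe at scene (323,200) and side (325,210). The red collar is at scene (207,163), and the blue ring at scene (282,275). A large and a small decoy ring lie on the table, and there is a small peg on or near the plate at scene (265,172).

```bash
cat > h.py <<'E'
import numpy as np,cv2
def pts(im):
    K,R,t,z=im["K"],im["R"],im["t"],im["range_z"]
    v,u=np.mgrid[:z.shape[0],:z.shape[1]]
    c=np.stack([(u-K[0,2])/K[0,0]*z,(v-K[1,2])/K[1,1]*z,z],-1)
    return (c-t)@R   # R^T(c-t)
def proj(im,X):
    c=np.atleast_2d(X)@im["R"].T+im["t"];p=c@im["K"].T;return p[:,:2]/p[:,2:]
def onplane(im,uv,h):
    uv=np.atleast_2d(uv).astype(float);d=np.c_[uv,np.ones(len(uv))]@np.linalg.inv(im["K"]).T@im["R"]
    o=-im["R"].T@im["t"];return o+d*((h-o[2])/d[:,2])[:,None]
def hsv(im):return cv2.cvtColor(im["color"],cv2.COLOR_RGB2HSV).astype(int)
def masks(im):
    h,s,v=np.moveaxis(hsv(im),-1,0)
    return dict(brass=(h>14)&(h<28)&(s>130)&(v>90),red=((h<6)|(h>174))&(s>150)&(v>80),green=(h>60)&(h<90)&(s>80),blue=(h>100)&(h<120)&(s>150),grey=(s<40)&(v>110))
E
python3 - <<'E'
from h import *
for n in("scene","side"):
    im=dict(np.load(f"pics/{n}0.npz"));P=pts(im);m=masks(im);ok=im["range_z"]>0
    g=m["green"].astype(np.uint8);g=cv2.morphologyEx(g,cv2.MORPH_CLOSE,np.ones((25,25)))
    c=max(cv2.findContours(g,0,1)[0],key=cv2.contourArea)[:,0]
    W=onplane(im,c,0.012)[:,:2].astype(np.float32)
    r=cv2.minAreaRect(W);print(n,"plate",np.round(r[0],4),np.round(r[1],4),r[2])
    G=P[m["green"]&ok];print(" plate z",np.median(G[:,2]))
    for k in("brass","red","blue"):
        nn,l,st,ce=cv2.connectedComponentsWithStats(m[k].astype(np.uint8))
        for i in range(1,nn):
            if st[i,4]<40: continue
            Q=P[(l==i)&ok];print(" ",k,ce[i].round(),st[i,4],"med",np.median(Q,0).round(4),"lo",np.percentile(Q,3,0).round(4),"hi",np.percentile(Q,97,0).round(4))
    # pipe: points near top height
    S=P[(P[...,2]>.115)&(P[...,2]<.17)&m["grey"]&ok];
    S=S[(np.hypot(*(S[:,:2]-r[0]).T)<.25)]
    print(" pipe n",len(S),"top z",np.percentile(S[:,2],97)); np.save(f"pics/pipe_{n}.npy",S)
E
```

```text
scene plate [0.5578 0.017 ] [0.4214 0.2408] 87.65483093261719
 plate z 0.012678425223786913
  brass [355. 189.] 109 med [0.3709 0.0795 0.0312] lo [0.3609 0.0623 0.0072] hi [0.3809 0.0906 0.0371]
  brass [322. 195.] 270 med [0.5187 0.1142 0.1515] lo [0.4869 0.1039 0.1348] hi [0.5351 0.1235 0.158 ]
  brass [396. 296.] 628 med [0.5412 0.3107 0.0618] lo [0.5104 0.2841 0.0152] hi [0.5628 0.3328 0.0697]
  red [205. 163.] 328 med [ 0.6108 -0.1046  0.1531] lo [ 0.58   -0.1163  0.1226] hi [ 0.6254 -0.1018  0.1663]
  blue [279. 275.] 244 med [0.6415 0.1178 0.0305] lo [0.6032 0.0923 0.0274] hi [0.6576 0.143  0.0328]
 pipe n 2134 top z 0.1527079384583177
side plate [0.5504 0.0207] [0.4239 0.2442] 87.48824310302734
 plate z 0.013090819766129441
  brass [328. 210.] 384 med [0.4949 0.1205 0.1434] lo [0.4812 0.1062 0.1098] hi [0.5261 0.1255 0.1575]
  brass [403. 278.] 244 med [0.3623 0.0778 0.0226] lo [0.3492 0.0659 0.005 ] hi [0.3743 0.0929 0.0373]
  brass [244. 312.] 1316 med [0.5285 0.3121 0.0451] lo [0.4996 0.2895 0.0071] hi [0.5516 0.3375 0.0691]
  red [345. 152.] 239 med [ 0.5862 -0.1033  0.1514] lo [ 0.5736 -0.1145  0.1201] hi [ 0.6161 -0.1002  0.1662]
  blue [271. 243.] 380 med [0.6205 0.123  0.0282] lo [0.5976 0.0964 0.0162] hi [0.6484 0.146  0.0324]
 pipe n 1283 top z 0.15264426786461502
```

Run:
```python
from h import *
from scipy.optimize import least_squares
def fx(P,c,a):  # world->fixture
    s,k=np.sin(a),np.cos(a);d=P[:,:2]-c;return np.c_[d[:,0]*k+d[:,1]*s,-d[:,0]*s+d[:,1]*k]
res=[]
for n in("scene","side"):
    S=np.load(f"pics/pipe_{n}.npy");im=dict(np.load(f"pics/{n}0.npz"));P=pts(im);m=masks(im);ok=im["range_z"]>0
    F=fx(S,np.array([.554,.019]),-np.radians(2.4))
    for nm,sel in(("first",(abs(F[:,0]+.05)<.025)&(F[:,1]>.078)&(F[:,1]<.15)),("last",(abs(F[:,0]-.05)<.025)&(F[:,1]<-.078)&(F[:,1]>-.15)),
                  ):
        Q=S[sel]
        if len(Q)<30: print(n,nm,len(Q));continue
        def f(p):
            d=np.array([np.sin(p[2]),np.cos(p[2])]);x=(Q[:,0]-p[0])-np.tan(p[2])*(Q[:,1]);x*=np.cos(p[2])
            return np.hypot(x,Q[:,2]-p[1])-.011
        r=least_squares(f,[np.median(Q[:,0]),.14,.04],loss="soft_l1",f_scale=.001)
        y=np.median(Q[:,1]);print(n,nm,len(Q),"y",y.round(4),"axis x at y",(r.x[0]+np.tan(r.x[2])*y).round(4),"z",r.x[1].round(4),"yaw deg",np.degrees(r.x[2]).round(2),"rms",np.sqrt((r.fun**2).mean()).round(5), "y range",Q[:,1].min().round(3),Q[:,1].max().round(3))
    # ring & collar extents along pipe
    for k,zr in(("brass",.1),("red",.1)):
        Q=P[m[k]&ok&(P[...,2]>zr)];u=fx(Q,np.array([.554,.019]),-np.radians(2.4));print(" ",k,"fixture y pct",np.percentile(u[:,1],[2,10,50,90,98]).round(4),"x pct",np.percentile(u[:,0],[2,98]).round(4),"z",np.percentile(Q[:,2],[1,50,99]).round(4))
    Q=P[m["grey"]&ok&(P[...,2]>.016)&(P[...,2]<.06)];u=fx(Q,np.array([.554,.019]),-np.radians(2.4))
    u=np.c_[u,Q[:,2]][(u[:,0]<-.02)&(u[:,0]>-.16)&(u[:,1]<.1)&(u[:,1]>-.2)];print("peg",len(u),np.percentile(u,[2,50,98],axis=0).round(3).tolist())
```

```text
scene first 308 y 0.1465 axis x at y 0.5109 z 0.1405 yaw deg 2.42 rms 0.00132 y range 0.101 0.171
scene last 203 y -0.0823 axis x at y 0.6016 z 0.1408 yaw deg 1.89 rms 0.00235 y range -0.133 -0.061
  brass fixture y pct [0.0832 0.0853 0.095  0.1018 0.1029] x pct [-0.0717 -0.0219] z [0.1089 0.1495 0.1584]
  red fixture y pct [-0.1329 -0.1299 -0.1213 -0.1195 -0.1185] x pct [0.0303 0.0774] z [0.1188 0.1531 0.1666]
peg 130 [[-0.115, -0.197, 0.018], [-0.095, -0.126, 0.026], [-0.068, -0.116, 0.03]]
side first 270 y 0.147 axis x at y 0.5092 z 0.141 yaw deg 2.47 rms 0.00162 y range 0.102 0.171
side last 124 y -0.0814 axis x at y 0.5999 z 0.1411 yaw deg 2.02 rms 0.00121 y range -0.104 -0.061
  brass fixture y pct [0.0838 0.0875 0.099  0.1031 0.1041] x pct [-0.0768 -0.0307] z [0.109  0.1434 0.1581]
  red fixture y pct [-0.1329 -0.1286 -0.1206 -0.1186 -0.1173] x pct [0.0244 0.0693] z [0.1183 0.1514 0.1669]
peg 167 [[-0.118, -0.196, 0.017], [-0.097, -0.123, 0.025], [-0.073, -0.112, 0.03]]
```

```bash
cat > plan.py <<'E'
from h import *
import json,sys
from scipy.spatial.transform import Rotation as Ro
C=np.array([.5548,.019]);A=-np.radians(2.4)
def w(f):return C+np.array([[np.cos(A),-np.sin(A)],[np.sin(A),np.cos(A)]])@np.asarray(f)
def pose(s):
    R=Ro.from_rotvec(s["tool_rot"]).as_matrix();return np.array(s["position"]),np.arctan2(R[1,1],R[0,1]),R
def path():   # dense pipe axis in fixture coords, with heading of the ring's x axis
    r=.025/np.tan(np.pi/8);t=[];L=np.hypot(.1,.1)-.05
    x,y,h=-.05,.18,0.;P=[]
    for n,dh in((.105,0),(r*np.pi/4,np.pi/4),(L,0),(r*np.pi/4,-np.pi/4),(.105,0)):
        k=int(n/1e-4)
        for _ in range(k):
            h+=dh/k/2;x+=np.sin(h)*n/k;y-=np.cos(h)*n/k;h+=dh/k/2;P.append((x,y,h))
    return np.array(P)
def rows(s,targets,g):  # targets: x,y,z world,yaw of tool y ; chained ideal
    p,a,_=pose(s);out=[]
    for T in targets:
        d=np.array(T[:3])-p;ty=np.array([np.cos(a),np.sin(a)]);tx=np.array([-np.sin(a),np.cos(a)])
        out.append([g,round(1e3*d[:2]@tx),round(1e3*d[:2]@ty),round(-1e3*d[2]),round(-((T[3]-a+np.pi)%(2*np.pi)-np.pi),3)])
        r=out[-1];p=p+np.r_[tx*r[1]+ty*r[2],-r[3]]/1e3;a=a-r[4]
    return out
E
python3 - <<'E'
from plan import *
from bench import ctrl
s=ctrl.get_state();p,a,R=pose(s);print(p,a,R.round(2).tolist())
P=path();print(P[-1],P[np.argmin(abs(P[:,1]))])
S=np.load("pics/pipe_scene.npy");c,k=np.cos(A),np.sin(A);d=S[:,:2]-C;F=np.c_[d[:,0]*c+d[:,1]*k,-d[:,0]*k+d[:,1]*c]
m=(abs(F[:,0])<.025)&(abs(F[:,1])<.04)&(S[:,2]>.1505);print("mid ridge x+y mm",1e3*np.median(F[m].sum(1)),m.sum())
g=w([-.05,.0935]);r1,a1=np.hypot(*p[:2]),np.arctan2(p[1],p[0]);r2,a2=np.hypot(*g),np.arctan2(g[1],g[0])
N=18;T=[(*( (r1+(r2-r1)*u)*np.array([np.cos(a1+(a2-a1)*u),np.sin(a1+(a2-a1)*u)])),p[2]+(.24-p[2])*min(1,2*u),a+(A-a)*u) for u in np.arange(1,N+1)/N]
print(g);[print(json.dumps(x)) for x in rows(s,T,1)]
E
```

```text
[ 0.19549009 -0.61938776  0.22156478] -1.2649488209567392 [[0.95, 0.3, -0.0], [0.3, -0.95, 0.0], [-0.0, -0.0, -1.0]]
[ 5.00000040e-02 -1.80000010e-01  5.35595873e-17] [ 2.02226012e-09 -4.88216110e-09  7.85398163e-01]
mid ridge x+y mm -1.054302838619596 112
[0.50875923 0.11451177]
[1, 53, -9, -2, -0.068]
[1, 52, -10, -2, -0.068]
[1, 52, -11, -2, -0.068]
[1, 51, -12, -2, -0.068]
[1, 50, -12, -2, -0.068]
[1, 49, -13, -2, -0.068]
[1, 48, -13, -2, -0.068]
[1, 48, -14, -2, -0.068]
[1, 47, -15, -2, -0.068]
[1, 46, -15, 0, -0.067]
[1, 45, -16, 0, -0.068]
[1, 45, -16, 0, -0.068]
[1, 43, -17, 0, -0.068]
[1, 43, -17, 0, -0.068]
[1, 42, -18, 0, -0.068]
[1, 41, -19, 0, -0.068]
[1, 41, -18, 0, -0.068]
[1, 39, -20, 0, -0.068]
```

```bash
python3 -m inch '[[1,53,-9,-2,-0.068],[1,52,-10,-2,-0.068],[1,52,-11,-2,-0.068],[1,51,-12,-2,-0.068],[1,50,-12,-2,-0.068]]'
python3 -m inch '[[1,49,-13,-2,-0.068],[1,48,-13,-2,-0.068],[1,48,-14,-2,-0.068],[1,47,-15,-2,-0.068],[1,46,-15,0,-0.067]]'
python3 - <<'E'
from plan import *
from bench import ctrl
s=ctrl.get_state();p,a,R=pose(s);print(p,a)
g=w([-.05,.0935]);r1,a1=np.hypot(*p[:2]),np.arctan2(p[1],p[0]);r2,a2=np.hypot(*g),np.arctan2(g[1],g[0])
N=10;T=[(*( (r1+(r2-r1)*u)*np.array([np.cos(a1+(a2-a1)*u),np.sin(a1+(a2-a1)*u)])),p[2]+(.24-p[2])*min(1,2*u),a+(A-a)*u) for u in np.arange(1,N+1)/N]
[print(json.dumps(x)) for x in rows(s,T,1)]
E
```

```text
time: 0.72
position: [0.4034, -0.4606, 0.2275]
tool_rot: [-2.974, -0.993, 0.007]
ft_force: [1.1, -0.9, 0.5]
grip_width: 0.996
time: 1.35
position: [0.5254, -0.2362, 0.2335]
tool_rot: [-2.751, -1.496, 0.006]
ft_force: [0.1, 0.2, -0.3]
grip_width: 0.999
[ 0.52537169 -0.23617803  0.23349629] -0.5747443073430449
[1, 35, -12, -1, -0.053]
[1, 35, -13, -2, -0.054]
[1, 34, -12, -1, -0.053]
[1, 34, -13, -1, -0.053]
[1, 34, -14, -2, -0.053]
[1, 32, -13, 0, -0.054]
[1, 33, -14, 0, -0.053]
[1, 32, -14, 0, -0.053]
[1, 31, -15, 0, -0.054]
[1, 31, -15, 0, -0.053]
```

```bash
python3 -m inch '[[1,35,-12,-1,-0.053],[1,35,-13,-2,-0.054],[1,34,-12,-1,-0.053],[1,34,-13,-1,-0.053],[1,34,-14,-2,-0.053]]'
python3 -m inch '[[1,32,-13,0,-0.054],[1,33,-14,0,-0.053],[1,32,-14,0,-0.053],[1,31,-15,0,-0.054],[1,31,-15,0,-0.053]]'
python3 - <<'E'
from plan import *
from bench import ctrl
im=ctrl.get_image("wrist");cv2.imwrite("pics/w1.png",im["color"][...,::-1])
s=ctrl.get_state();p,a,R=pose(s);print(p,a)
P=pts(im);m=masks(im)
Q=P[m["brass"]&(im["range_z"]>0)&(P[...,2]>.1)];
if len(Q): print(len(Q),np.percentile(Q,[2,50,98],axis=0).round(4).tolist())
g=w([-.05,.0935]);print(rows(s,[(*g,p[2],A)]*2,1))
E
```

```text
time: 1.98
position: [0.5451, -0.0449, 0.2413]
tool_rot: [-2.514, -1.865, 0.005]
ft_force: [0.8, -0.1, 0.4]
grip_width: 1.004
time: 2.6
position: [0.5007, 0.1354, 0.2432]
tool_rot: [-2.222, -2.204, 0.003]
ft_force: [-0.2, 0.5, -0.2]
grip_width: 1.001
[0.49818273 0.14160466 0.24365594] 0.0012132442769893434
7652 [[0.4539, 0.1054, 0.1314], [0.5294, 0.1588, 0.3386], [0.5723, 0.1709, 0.343]]
[[1, -27, 11, 0, np.float64(0.043)], [1, 0, 0, 0, np.float64(0.0)]]
```

View pics/w1.png

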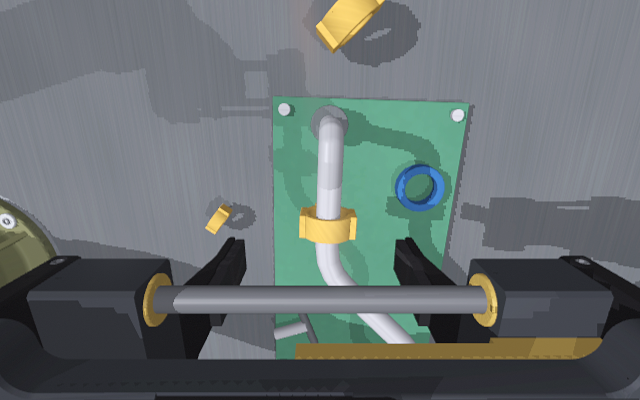

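The wrist view shows the ring on the first straight at (328,225), with the jaws across the pipe and the blue ring clear at (420,188). The moves coast a little past target, so I'll correct that and let the arm settle.

```bash
python3 -m inch '[[1,-27,11,0,0.043],[1,0,0,0,0],[1,0,0,0,0]]'
python3 - <<'E'
from plan import *
from bench import ctrl
im=ctrl.get_image("wrist")
s=ctrl.get_state();p,a,R=pose(s);print(p,a)
P=pts(im);m=masks(im)
nn,l,st,ce=cv2.connectedComponentsWithStats(m["brass"].astype(np.uint8))
for i in range(1,nn):
    Q=P[(l==i)&(P[...,2]>.1)&(P[...,2]<.17)]
    if len(Q)>80: print(len(Q),ce[i],np.percentile(Q,[2,50,98],axis=0).round(4).tolist())
g=w([-.05,.0935]);print(rows(s,[(*g,p[2],A),(*g,.114,A)],1))
E
```

```text
time: 3.02
position: [0.5082, 0.1166, 0.2434]
tool_rot: [-2.254, -2.169, 0.001]
ft_force: [-0.5, 0.0, 1.0]
grip_width: 0.999
[0.50831898 0.11600637 0.24332387] -0.03870395158504301
1210 [317.14014839 207.58862325] [[0.4823, 0.1026, 0.1223], [0.5017, 0.1142, 0.1488], [0.5315, 0.1245, 0.1557]]
[[1, -1, 0, 0, np.float64(0.003)], [1, 0, 0, 129, np.float64(0.0)]]
```

```bash
python3 -m inch '[[1,-2,0,40,0],[1,0,0,40,0],[1,0,0,30,0],[1,0,0,5,0],[1,0,0,0,0]]'
python3 - <<'E'
from plan import *
from bench import ctrl
s=ctrl.get_state();p,a,R=pose(s);print(p,a,s["ft_force"])
g=w([-.05,.093]);print(rows(s,[(*g,.115,A)],1))
E
```

```text
time: 3.7
position: [0.5085, 0.115, 0.1269]
tool_rot: [-2.257, -2.168, -0.002]
ft_force: [0.5, 0.3, 0.5]
grip_width: 1.002
[0.5085301  0.1149976  0.12690693] -0.04009149034762156 [0.51721125 0.30193971 0.47195803]
[[1, -1, 0, 12, np.float64(0.002)]]
```

```bash
python3 -m inch '[[1,-1,0,13,0],[1,0,0,0,0]]' 
python3 -m inch '[[-0.2,0,0,0,0],[-0.2,0,0,0,0],[-0.2,0,0,0,0],[-0.2,0,0,0,0],[-0.2,0,0,0,0]]' 25
python3 - <<'E'
from plan import *
from bench import ctrl
s=ctrl.get_state();p,a,R=pose(s);print(p,a,s["ft_force"],s["grip_width"]*87)
E
```

```text
time: 3.95
position: [0.5099, 0.1142, 0.1151]
tool_rot: [-2.259, -2.169, -0.006]
ft_force: [0.2, -0.3, -0.7]
grip_width: 1.001
time: 4.58
position: [0.51, 0.1145, 0.1163]
tool_rot: [-2.259, -2.17, -0.007]
ft_force: [0.0, 1.0, 0.2]
grip_width: 0.599
[0.50997808 0.1144793  0.11627159] -0.04044828349188826 [0.025845   0.95339162 0.22097558] 52.114802667892
```

Gripped at 52 mm, which matches the ring's width. Next: lift it to centre on the pipe axis, then slide.

```bash
python3 -m inch '[[-0.2,0,-1,-7,0],[-0.2,0,0,0,0]]'
cat > nxt.py <<'E'
from plan import *
from bench import ctrl
step=float(sys.argv[1]);ymin=float(sys.argv[2]);n=int(sys.argv[3]) if len(sys.argv)>3 else 5
s=ctrl.get_state();p,a,R=pose(s);P=path();d=p[:2]-C;c,k=np.cos(A),np.sin(A);f=np.array([d[0]*c+d[1]*k,-d[0]*k+d[1]*c])
i=np.argmin(np.hypot(*(P[:,:2]-f).T))
print("f mm",(f*1e3).round(1),"path",(P[i]*[1e3,1e3,57.3]).round(1),"yaw",np.degrees(a-A).round(1),"z",p[2].round(4),"F",s["ft_force"].round(1),"w",s["grip_width"].round(3))
j=[i+int(step*10*q) for q in range(1,n+1)];J=np.argmin(abs(P[:,1]-ymin/1e3));j=[min(q,J) for q in j]
print(json.dumps(rows(s,[(*w(P[q,:2]),.123,A+P[q,2]) for q in j],-.2),default=float))
E
python3 nxt.py 12 -100
```

```text
time: 4.82
position: [0.5087, 0.1143, 0.1232]
tool_rot: [-2.259, -2.17, -0.006]
ft_force: [0.3, 0.4, -2.8]
grip_width: 0.599Traceback (most recent call last):
  File "nxt.py", line 6, in <module>
    print("f mm",(f*1e3).round(1),"path",(P[i]*[1e3,1e3,57.3]).round(1),"yaw",np.degrees(a-A).round(1),"z",p[2].round(4),"F",s["ft_force"].round(1),"w",s["grip_width"].round(3))
                                                                                                                                                        ^^^^^^^^^^^^^^^^^^^^^
AttributeError: 'float' object has no attribute 'round'
```

```bash
sed -i 's/s\["grip_width"\].round(3)/round(float(s["grip_width"]),3)/' nxt.py; python3 nxt.py 9 -100
```

```text
f mm [-50.   93.3] path [-50.   93.3   0. ] yaw 0.1 z 0.1232 F [ 0.3  0.4 -2.8] w 0.599
[[-0.2, -9, 0, 0, 0.001], [-0.2, -9, 0, 0, 0.0], [-0.2, -9, 1, 0, -0.144], [-0.2, -9, 0, 0, -0.149], [-0.2, -9, 1, 0, -0.149]]
```

```bash
python3 -m inch '[[-0.2,-9,0,0,0],[-0.2,-9,0,0,0],[-0.2,-9,1,0,-0.14]]';python3 nxt.py 8 -100
```

```text
time: 5.2
position: [0.5083, 0.0856, 0.1225]
tool_rot: [-2.097, -2.327, -0.006]
ft_force: [-0.3, 0.5, -2.8]
grip_width: 0.602
f mm [-49.3  64.6] path [-49.1  64.6  10. ] yaw 8.3 z 0.1225 F [-0.3  0.5 -2.8] w 0.602
[[-0.2, -8, 1, 0, -0.161], [-0.2, -8, 0, 0, -0.132], [-0.2, -8, 1, 0, -0.133], [-0.2, -8, 1, 0, -0.132], [-0.2, -8, 0, 0, -0.082]]
```

```bash
python3 -m inch '[[-0.2,-8,1,0,-0.16],[-0.2,-8,0,0,-0.13],[-0.2,-8,1,0,-0.13]]';python3 nxt.py 8 -100
```

```text
time: 5.58
position: [0.5159, 0.059, 0.1218]
tool_rot: [-1.551, -2.723, -0.006]
ft_force: [0.8, -0.7, -2.5]
grip_width: 0.598
f mm [-40.5  38.3] path [-38.6  39.7  35.8] yaw 33.1 z 0.1218 F [ 0.8 -0.7 -2.5] w 0.598
[[-0.2, -8, 3, -1, -0.18], [-0.2, -8, 0, 0, -0.028], [-0.2, -8, 1, 0, -0.0], [-0.2, -8, 0, 0, -0.0], [-0.2, -8, 0, 0, -0.0]]
```

```bash
python3 -m inch '[[-0.2,-8,3,-1,-0.18],[-0.2,-9,0,0,-0.028],[-0.2,-12,0,0,0]]';python3 nxt.py 12 -100
```

```text
time: 5.95
position: [0.5366, 0.0343, 0.1219]
tool_rot: [-1.253, -2.872, -0.005]
ft_force: [-0.2, 0.3, -3.3]
grip_width: 0.601
f mm [-18.8  14.5] path [-16.6  16.6  45. ] yaw 45.3 z 0.1219 F [-0.2  0.3 -3.3] w 0.601
[[-0.2, -12, 3, -1, 0.004], [-0.2, -12, 0, 0, 0.0], [-0.2, -12, 0, 0, 0.0], [-0.2, -12, 0, 0, 0.0], [-0.2, -12, 0, 0, 0.0]]
```

```bash
sleep 1; python3 -c "
from bench import ctrl;import cv2
cv2.imwrite('pics/sc2.png',cv2.resize(ctrl.get_image('side')['color'][110:310,180:480,::-1],None,fx=2.5,fy=2.5))"; python3 nxt.py 12 -100
```

```text
f mm [-17.3  12.5] path [-14.9  14.9  45. ] yaw 45.1 z 0.1219 F [ 1.1 -2.3 -2.3] w 0.6
[[-0.2, -12, 3, -1, 0.002], [-0.2, -12, 0, 0, -0.0], [-0.2, -12, 0, 0, -0.0], [-0.2, -12, 0, 0, -0.0], [-0.2, -12, 0, 0, -0.0]]
```

View pics/sc2.png

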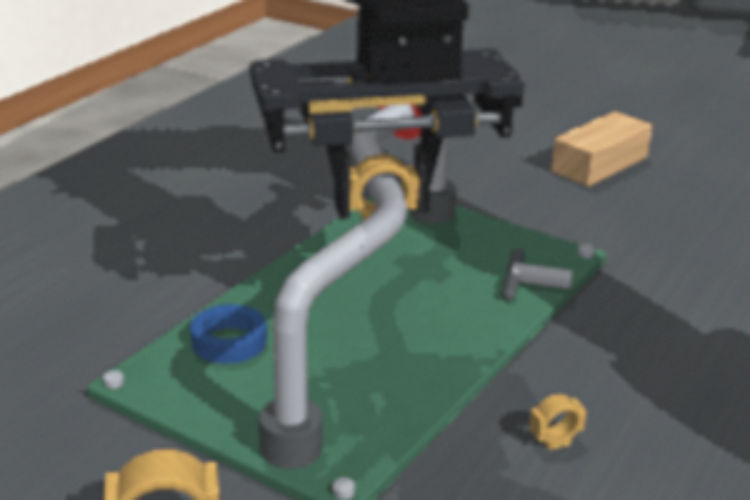

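The side view shows the ring at (383,185), held by the fingers and past the first bend. The pipe runs through its bore and the blue ring is untouched at (228,335). I'll continue with a 3 mm sideways correction.

```bash
python3 -m inch '[[-0.2,-10,3,-1,0],[-0.2,-12,0,0,0]]';python3 nxt.py 9 -100
```

```text
time: 6.25
position: [0.5559, 0.0173, 0.1227]
tool_rot: [-1.258, -2.871, -0.005]
ft_force: [0.2, 0.0, -2.7]
grip_width: 0.602
f mm [ 1.2 -1.7] path [ 1.4 -1.4 45. ] yaw 45.1 z 0.1227 F [ 0.2  0.  -2.7] w 0.602
[[-0.2, -9, 0, 0, 0.001], [-0.2, -9, 0, 0, 0.0], [-0.2, -9, 0, 0, 0.0], [-0.2, -9, 0, 0, 0.0], [-0.2, -9, 0, 0, 0.022]]
```

```bash
python3 -m inch '[[-0.2,-12,0,0,0],[-0.2,-12,0,0,0],[-0.2,-9,0,0,0]]';python3 nxt.py 8 -100
```

```text
time: 6.62
position: [0.5801, -0.0092, 0.1222]
tool_rot: [-1.259, -2.871, -0.005]
ft_force: [0.2, -0.8, -2.1]
grip_width: 0.595
f mm [ 26.4 -27.1] path [ 26.7 -26.7  45. ] yaw 45.0 z 0.1222 F [ 0.2 -0.8 -2.1] w 0.595
[[-0.2, -8, 0, -1, 0.002], [-0.2, -8, 0, 0, 0.133], [-0.2, -8, -1, 0, 0.132], [-0.2, -8, 0, 0, 0.133], [-0.2, -8, -1, 0, 0.132]]
```

```bash
python3 -m inch '[[-0.2,-8,0,-1,0.03],[-0.2,-8,0,0,0.14],[-0.2,-8,-1,0,0.14]]';python3 nxt.py 8 -95
```

```text
time: 7.0
position: [0.5952, -0.0293, 0.1229]
tool_rot: [-1.703, -2.63, -0.004]
ft_force: [0.2, 0.4, -2.5]
grip_width: 0.6
f mm [ 42.4 -46.6] path [ 42.8 -46.4  28.3] yaw 26.6 z 0.1229 F [ 0.2  0.4 -2.5] w 0.6
[[-0.2, -8, 0, 0, 0.103], [-0.2, -8, 0, 0, 0.132], [-0.2, -8, -1, 0, 0.133], [-0.2, -8, 0, 0, 0.096], [-0.2, -8, 0, 0, -0.0]]
```

```bash
python3 -m inch '[[-0.2,-8,0,0,0.1],[-0.2,-8,-1,0,0.13],[-0.2,-8,0,0,0.13]]';python3 nxt.py 8 -98
```

```text
time: 7.38
position: [0.6023, -0.053, 0.1227]
tool_rot: [-2.162, -2.267, -0.002]
ft_force: [1.2, -0.2, -3.2]
grip_width: 0.596
f mm [ 50.4 -69.9] path [ 49.8 -70.    4.7] yaw 5.1 z 0.1227 F [ 1.2 -0.2 -3.2] w 0.596
[[-0.2, -8, -1, 0, 0.089], [-0.2, -8, 0, 0, 0.0], [-0.2, -8, 0, 0, 0.0], [-0.2, -4, 0, 0, 0.0], [-0.2, 0, 0, 0, 0.0]]
```

```bash
python3 -m inch '[[-0.2,-8,-1,0,0.088],[-0.2,-8,0,0,0],[-0.2,-8,0,0,0],[-0.2,-4,0,0,0],[-0.2,0,0,0,0]]';python3 nxt.py 4 -108
```

```text
time: 8.0
position: [0.601, -0.083, 0.1225]
tool_rot: [-2.262, -2.166, -0.001]
ft_force: [-0.2, 1.0, -2.8]
grip_width: 0.6
f mm [  50.5 -100. ] path [  50. -100.    0.] yaw -0.1 z 0.1225 F [-0.2  1.  -2.8] w 0.6
[[-0.2, -4, 0, 0, -0.001], [-0.2, -4, 0, 0, -0.0], [-0.2, 0, 0, 0, -0.0], [-0.2, 0, 0, 0, -0.0], [-0.2, 0, 0, 0, -0.0]]
```

Now lower the ring so it rests on the pipe, then creep up to the collar watching the force.

```bash
python3 -m inch '[[-0.2,0,0,6,0],[-0.2,-3,0,0,0],[-0.2,-2,0,0,0],[-0.2,0,0,0,0]]';python3 nxt.py 4 -108
python3 -m inch '[[-0.2,-2,0,0,0],[-0.2,-2,0,0,0]]'; python3 nxt.py 4 -110
```

```text
time: 8.5
position: [0.6008, -0.0872, 0.116]
tool_rot: [-2.26, -2.168, -0.001]
ft_force: [0.4, -0.1, -2.7]
grip_width: 0.599
f mm [  50.4 -104.2] path [  50.  -104.2    0. ] yaw 0.0 z 0.116 F [ 0.4 -0.1 -2.7] w 0.599
[[-0.2, -4, 0, -7, 0.0], [-0.2, 0, 0, 0, 0.0], [-0.2, 0, 0, 0, 0.0], [-0.2, 0, 0, 0, 0.0], [-0.2, 0, 0, 0, 0.0]]
time: 8.75
position: [0.6006, -0.0901, 0.116]
tool_rot: [-2.258, -2.168, -0.003]
ft_force: [-0.2, 2.6, -1.6]
grip_width: 0.599
f mm [  50.3 -107.1] path [  50.  -107.1    0. ] yaw 0.1 z 0.116 F [-0.2  2.6 -1.6] w 0.599
[[-0.2, -3, 0, -7, 0.001], [-0.2, 0, 0, 0, 0.0], [-0.2, 0, 0, 0, 0.0], [-0.2, 0, 0, 0, 0.0], [-0.2, 0, 0, 0, 0.0]]
```

```bash
for i in 1; do python3 -m inch '[[-0.2,-2,0,0,0],[-0.2,-2,0,0,0]]'; python3 -m inch '[[-0.2,-2,0,0,0],[-0.2,-2,0,0,0]]';done; python3 nxt.py 4 -110
```

```text
time: 9.0
position: [0.6006, -0.09, 0.116]
tool_rot: [-2.253, -2.169, -0.008]
ft_force: [-0.3, 5.8, -2.1]
grip_width: 0.601
time: 9.25
position: [0.6005, -0.0899, 0.116]
tool_rot: [-2.247, -2.169, -0.013]
ft_force: [-0.3, 5.4, -1.7]
grip_width: 0.594
f mm [  50.2 -106.9] path [  50.  -106.9    0. ] yaw 0.4 z 0.116 F [-0.3  5.4 -1.7] w 0.594
[[-0.2, -3, 0, -7, 0.007], [-0.2, 0, 0, 0, -0.0], [-0.2, 0, 0, 0, -0.0], [-0.2, 0, 0, 0, -0.0], [-0.2, 0, 0, 0, -0.0]]
```

Firm contact: position holds at fixture y -107 with about 5 N, as expected from the camera (-107.5). Releasing.

```bash
python3 -m inch '[[-0.2,0,0,0,0],[0.4,0,0,0,0],[0.9,0,0,0,0],[0.9,0,0,0,0],[0.9,0,0,0,0]]'
python3 - <<'E'
from plan import *
from bench import ctrl
for n in("side","scene"):
    im=ctrl.get_image(n);P=pts(im);m=masks(im)
    cv2.imwrite(f"pics/rel_{n}.png",cv2.resize(im["color"][100:230,150:420,::-1],None,fx=2.9,fy=2.9))
    for k in("brass","red"):
        Q=P[m[k]&(P[...,2]>.1)&(P[...,2]<.17)];d=Q[:,:2]-C;y=-d[:,0]*np.sin(A)+d[:,1]*np.cos(A);x=d[:,0]*np.cos(A)+d[:,1]*np.sin(A);s=abs(x-.05)<.04
        print(n,k,s.sum(),np.percentile(y[s],[2,50,98]).round(4),np.percentile(x[s],[2,98]).round(4),np.percentile(Q[s][:,2],[2,98]).round(4))
E
```

```text
time: 9.88
position: [0.6018, -0.0937, 0.1177]
tool_rot: [-2.254, -2.171, -0.012]
ft_force: [0.4, 0.2, -1.1]
grip_width: 0.917
side brass 199 [-0.1165 -0.1003 -0.0962] [0.0216 0.0595] [0.1097 0.1581]
side red 98 [-0.1328 -0.1207 -0.1147] [0.0237 0.0668] [0.1184 0.1671]
scene brass 379 [-0.1179 -0.1034 -0.0974] [0.0275 0.0771] [0.1109 0.1578]
scene red 59 [-0.1333 -0.122  -0.1191] [0.0322 0.0762] [0.1432 0.1657]
```

View pics/rel_side.png

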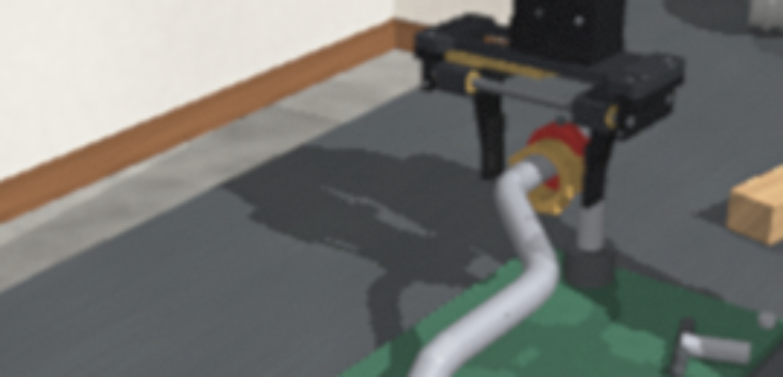

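The ring sits against the red collar at (548,175), with both open fingers clear of it. Lift off.

```bash
python3 -m inch '[[0.9,0,0,20,0],[0.9,0,0,0,0]]' >/dev/null & wait; echo
```

```text
(no output)
```

I got that sign wrong: +z is down, so the tool went lower. Checking the state before lifting.

```bash
python3 nxt.py 4 -108; python3 -c "
from bench import ctrl;s=ctrl.get_state();print(s['position'],s['ft_force'],s['torque'],s['time'])"
```

```text
f mm [  51.  -110.3] path [  50.  -110.3    0. ] yaw 0.2 z 0.0957 F [-0.5  0.1  0.4] w 0.949
[[-0.2, 2, -1, -27, 0.004], [-0.2, 0, 0, 0, 0.0], [-0.2, 0, 0, 0, 0.0], [-0.2, 0, 0, 0, 0.0], [-0.2, 0, 0, 0, 0.0]]
[ 0.60109656 -0.09335411  0.09573554] [-0.45756332  0.08417235  0.44477291] [-0.0155202  -0.10186744  0.01572956] 10.225
```

The force is about zero, so nothing was pressed. Lifting straight up.

```bash
python3 -m inch '[[0.9,0,0,-15,0],[0.9,0,0,-30,0],[0.9,0,0,-50,0],[0.9,0,0,-60,0],[0.9,0,0,-60,0]]'
python3 -m inch '[[0.9,-50,0,-20,0],[0.9,-55,0,0,0],[0.9,-55,0,0,0],[0.9,-40,0,0,0],[0.9,0,0,0,0]]'
python3 - <<'E'
from plan import *
from bench import ctrl
for n in("side","scene"):
    im=ctrl.get_image(n);P=pts(im);m=masks(im)
    cv2.imwrite(f"pics/end_{n}.png",cv2.resize(im["color"][120:320,150:420,::-1],None,fx=2.9,fy=2.9))
    for k in("brass","red"):
        Q=P[m[k]&(P[...,2]>.1)&(P[...,2]<.17)];d=Q[:,:2]-C;y=-d[:,0]*np.sin(A)+d[:,1]*np.cos(A);x=d[:,0]*np.cos(A)+d[:,1]*np.sin(A);s=abs(x-.05)<.04
        print(n,k,s.sum(),np.percentile(y[s],[1,50,99]).round(4),np.percentile(x[s],[2,98]).round(4),np.percentile(Q[s][:,2],[2,98]).round(4))
    print("blue",np.median(P[m["blue"]],0))
E
```

```text
time: 10.85
position: [0.5998, -0.0958, 0.3156]
tool_rot: [-2.247, -2.167, -0.005]
ft_force: [0.3, 0.6, -0.1]
grip_width: 0.95
time: 11.48
position: [0.5966, -0.2995, 0.3492]
tool_rot: [-2.255, -2.187, -0.021]
ft_force: [0.5, 0.4, -0.7]
grip_width: 0.947
side brass 244 [-0.1205 -0.102  -0.0957] [0.0214 0.0586] [0.11   0.1576]
side red 116 [-0.1334 -0.1214 -0.1173] [0.0232 0.0672] [0.1192 0.1671]
blue [0.61993808 0.12306085 0.02858513]
scene brass 383 [-0.1187 -0.1033 -0.0968] [0.0277 0.0768] [0.11   0.1579]
scene red 193 [-0.1338 -0.1227 -0.1187] [0.0338 0.0765] [0.1419 0.1668]
blue [0.63974405 0.11796952 0.030538  ]
```

View pics/end_scene.png

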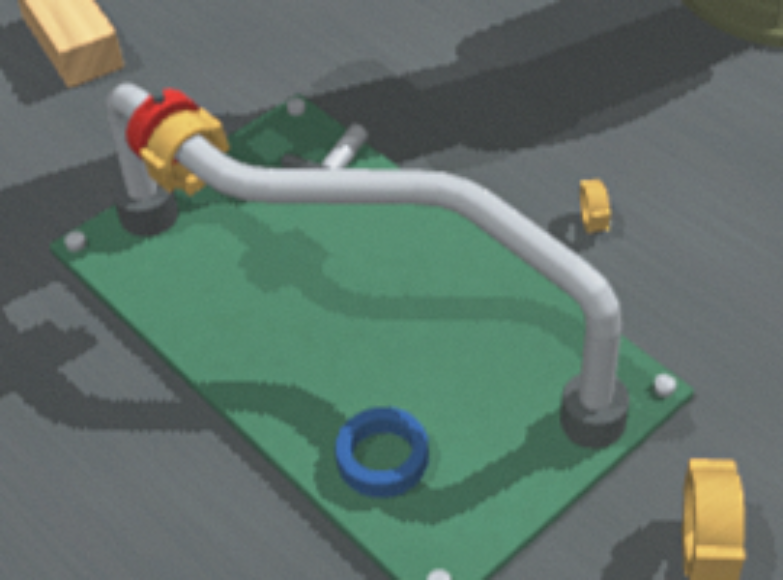

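View pics/end_side.png

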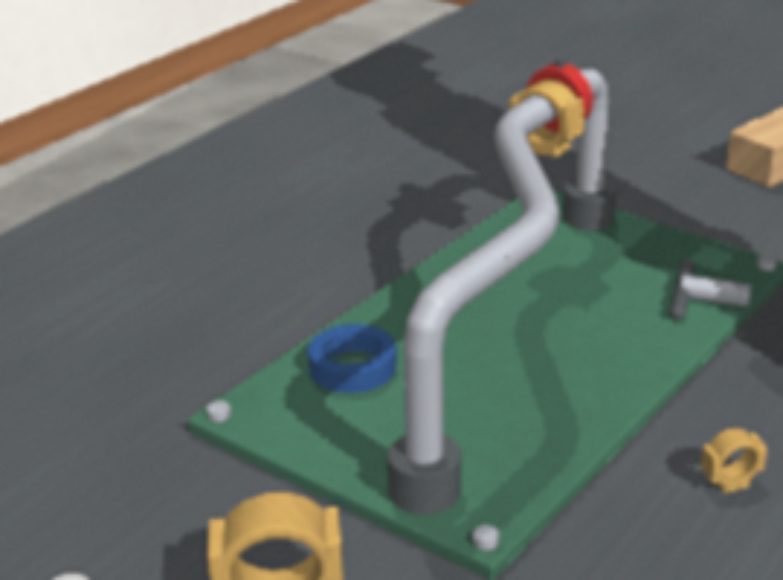

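Both views show the ring hanging flush against the red collar (scene crop (185,150), side crop (548,115)). The blue ring hasn't moved and the arm is clear.

```bash
python3 -m inch '[[0.9,0,0,0,0],[0.9,0,0,0,0]]'; python3 -c "
from bench import ctrl;print(ctrl.close_job())"
```

```text
time: 11.82
position: [0.5989, -0.2907, 0.3512]
tool_rot: [-2.243, -2.2, -0.028]
ft_force: [0.7, -0.2, -0.2]
grip_width: 0.95
the job is handed in; nothing more can be done
None
```

The middle-sized brass ring now hangs loose against the red stop collar, and the job was handed in at about 11.8 s of the 40 s allowed. I gripped it across its flats, lifted it to the pipe axis and slid it around both bends. I then lowered it onto the pipe and pushed it against the collar until it stopped moving at about 5 N, then opened the fingers and backed the arm away.

**Last checks:**
- **Contact:** both views show the ring's far face (about -0.118 m in fixture y) meeting the collar face (about -0.1185 m), within the 1–2 mm the cameras can resolve.
- **Bystander:** the blue ring's position matches the first pictures to within 2 mm.
- **Arm:** it ended well clear of everything, reading about zero force.

**One mistake:** after letting go I typed the first lift with the wrong sign, so the open gripper went down about 20 mm around the ring. The force reading straight afterwards was about zero, and the ring and collar had not moved by more than about 1 mm in the later pictures. I then lifted straight up.

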